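# Clamp a glued keel blank in the T-bar press

### The arm

A 7-joint arm with a two-finger parallel gripper is mounted at the origin on a cart in front of the work surface, level with it; the furniture and walls round the work are solid. World frame = base frame: x ahead of the robot, y to its left, z up, the work surface at z = 0. Lengths are in m, angles in rad, forces in N, time in s.
With the tool pointing down it reaches from about 0.4 to 0.875 m from the base axis. Payload 19.3 kg.
Tool frame: the origin (TCP) lies on the mounting face of the last link; the fingertips stand 173 mm ahead of it and the grasp point (between the pads) lies 155 mm ahead of it (bot.grip_point_offset is the distance from the TCP to the grasp point, in m); z points along the fingers, y is the line along which they close (so a half turn about z gives the same grasp; the last joint's range is limited). The gripper opens to 85 mm and grips with 20 to 120 N. Pads are 22 mm wide; open, the fingers measure 114 mm over their backs; the gripper's body (76 mm by 85 mm) begins 54 mm behind the grasp point. The pads swing forward as they close: fully open they stand 13 mm farther back than shut.
Start: joints at [1.26, 0.521, -0.036, 1.599, 0.021, 1.021, -0.113], TCP at [0.149, -0.607, 0.405] pointing down, gripper open.
Joint ranges: [-2.91, 2.91], [-0.3, 2.13], [-1.5, 1.42], [0.17, 2.43], [-1.26, 4.41], [0.16, 1.93], [-2.52, 2.52]. Speed limits (rad/s): [1.89, 1.89, 2.39, 2.39, 3.01, 3.01, 3.01].

### API

Orientations are given as [roll, pitch, yaw] about the fixed x, y, z axes, in that order (R = Rz(yaw) Ry(pitch) Rx(roll)).
In Python, from workcell import bot gives the robot as it stands.
- The arm moves only by the tool arm_command, never from a script. Its argument "deltas" is a list of rows, each a list of 3 entries, a list of its own where there are three numbers: the shift along the tool's x, y, z in cm, then the turn, a rotation vector about the tool's x, y, z in rad, then the finger opening in cm, from 0 to 8.54. In form: [[[tx, ty, tz], [rx, ry, rz], claw], ...]. A call has 1 to 20 rows; each row shifts and turns the commanded pose from where the row before left it, along the tool's axes as they then stand; what a row does not reach is not made up. A row lasts 1/10 s, in which the tool goes at most 50 mm and 8.59 degrees, less where a joint would pass 70% of its speed; a pose out of reach is approached as far as the arm can. A call with a gripper value outside its range is refused whole. The fingers move at their own pace and stop on an object; "newtons" is the grip in N (left out, the last holds). Time passes only in rows, so rows that do not move let the fingers close. It gives the time, the measured TCP pose, the force, the opening and the grip force at its end, in the units of the state.
- bot.observe(): the state, without advancing time (a new reading comes with each control period).
- bot.grab_frame(name): name is "scene" or "top"; returns a dict with "frame" (420x560x3 uint8, red, green, blue), "K" (3x3 intrinsics, pixels), "k1" (the pictures are not rectified: a ray, as slopes to the right and down, at radius r is drawn at 1 + k1 r^2 times it, then the intrinsics apply), "rvec" (rotation vector, rad) and "tvec" (3), from world to camera coordinates, as OpenCV has them. Camera axes: x right, y down, z forward; pixel columns grow to the right and rows downward; lengths in m; the calibration is good to about 2 mm. A picture is of the moment at which its call begins. There is no depth.
- bot.job_done(): hands the job in; it is judged then, once.
Trained networks look in a picture, given as the dict that the camera call returned (one of the last four; its "shot" number tells which), for a name from the list of things; names that differ only in an ending like _2 or _b are one class to them, and where a whole thing is asked for, a point or a joint stands for the part that bears it (a point fixed in the world has none). Each returns a list of dicts, best first, with "p" (0 to 1); they miss things now and then, are a little off and sometimes report something else, mostly with a low value. They report only what shows in the picture. A call takes as long as a camera call. They do not tell look-alikes from the thing itself.
- bot.find_in(name, picture): "rect" ([left, top, width, height] in pixels, round what is visible of it).
- bot.mark_of(name, picture): "at" ([column, row] in pixels: a listed point, or the origin of a listed thing).
The state is a dict: "clock": time; "qpos": joint angles; "qd": joint speeds; "joint_efforts": joint torques, N m; "position": TCP position; "tool_rot": TCP orientation; "force": force on the tool from outside, world axes, zero at the start; "moment": the same for the moment, N m; "grip_width": finger opening in m; "finger_force": force on a finger pad.
Only numpy, scipy, OpenCV 4.12 (cv2) and the standard library are available. Lean on these libraries where they do the work, as an engineer would, in place of code of your own. Each camera call takes 0.05 s, during which the arm holds its last target. There are 200 camera calls.

### The job

Lay the freshly glued two-ply wooden blank lengthwise on the little press's bed, under its raised jaw, with its end up against the end stop. Then screw the jaw down with the T-bar, clockwise seen from above, half a turn at a time by one end of the bar and then the other, until you feel the jaw bite; give it about a quarter turn more so that the blank is firmly held, then let go. Do not tighten further, or the blank is crushed, and do not disturb the glue bottle, thread spool or paint pot.

Things in the scene. Friction and masses are not known exactly. Their poses are not given: they have to be found in the camera images.
- blank: Wooden blank glued from two plies (pale below, brown above): 70 mm long (its x axis), 30 mm wide (y), 14 mm thick (z), about 80 g, loose on the table. Origin at the centre of its underside.
- press: Small steel press fixed to the table. Origin on the table under the axis of its upright threaded stud; z up, -x is its front, where work goes in. Base plate 8 mm thick, x = -112 to +100 mm, 100 mm wide. A column 40 mm wide, 154 mm tall at x = +70 to +106 mm stands behind the stud, so a hand can sweep a bar end only round the front half. All x, y below are in this frame.
- home (a point): Point on the press (x = -87 mm, y = 0, z = 11 mm) where the underside centre of a blank that lies home belongs. Plywood bed x = -108 to -52 mm, 70 mm wide, its top 9 to 12 mm above the table (packed differently each time). End stop: steel strip, front face at x = -52 mm, 44 mm wide, top 18 mm above the table; the blank lies along x, its end against the stop.
- pad_axis (a point): Point on the press (x = -66 mm, y = 0, z = 33.5 mm), marks where the jaw's 34 mm square rubber pad hangs at the start, face 33.5 mm above the table (to 1.5 mm lower). Jaw: flat bar 28 mm wide over the centre line, x = -82 to +70 mm, underside 46, top 58 mm above the table at the start (same 1.5 mm). The pad has 6 to 11 mm (0.6 to 1.1 turns) to go to a lying blank; this point stays put.
- stud_top (a point): Top of the fixed 12 mm stud, 94 mm above the table; it does not turn. On it sits the T-bar nut (hub 22 mm thick). Clockwise from above lowers jaw and T-bar together 10 mm a turn. The nut drags evenly, about 6 N at 43 mm from the axis, and stays where left. Past the bite the push grows by some 3 N in a quarter turn; that clamps with about 80 N (loose below 45 N, crushed above 125 N).
- bar_end_a (a point): Point on the centre line of the T-bar's round cross bar (10 mm thick, 12 mm balls at 62 mm from the axis), 43 mm from the stud axis, on one arm; 74 mm above the table at the start (to 1.5 mm lower), always 16 mm above the jaw's top. At the start the bar lies crosswise or already turned up to 0.9 rad clockwise (0.2 counterclockwise), this end at the press's +y side.
- bar_end_b (a point): The same on the opposite arm, 43 mm from the axis, at the press's -y side at the start.
- glue_bottle: Bystander: upright glue bottle, 32 x 23 mm, 83 mm tall, loose, left of the press. Origin at the centre of its underside.
- spool: Bystander: spool of dark thread, 25 mm across, 29 mm tall, standing loose to the right. Origin at the centre of its underside.
- paint: Bystander: paint pot, 32 mm across, 38 mm tall, standing loose to the left behind the press. Origin at the centre of its underside.
Things that resemble listed ones, but are neither listed nor needed, are in the scene too. Leave any blue, purple or turquoise look-alike of the blank alone.

How it is judged:
By the outcome, as a careful person would: the job done as asked, in the order asked, and still so for the second after the job is handed in, with the robot touching nothing.
It also fails if it takes over 72 s, if anything falls off the work surface, if the arm or the gripper's body presses on something with over 40 N, if the wrist force passes 120 N, or if a joint passes its speed limit or range.

## Working session

There is one attempt and no reset: what is moved stays moved. The work goes in short steps, Python scripts to look and compute and a tool call to move; the robot and the scene stay as the last step left them, time stands still between calls to the robot, and variables do not carry over. Pictures are saved under pics/ and viewed, at most 10 in all, crops included, and the job is handed in when it is done.

Besides the shell and the picture viewer there is one more tool, called after "Emit:" in YAML: its name, and indented under it one key for each argument. arm_command: Moves the arm, as the interface text tells. Its arguments: {"type":"object","properties":{"deltas":{"type":"array","items":{"type":"array"}},"newtons":{"type":"number"}},"required":["deltas"]}

```bash
mkdir -p pics; ls; cat > h.py <<'E'
import numpy as np, cv2, json
from workcell import bot
def ray(f,px):
    K=np.array(f["K"]);u=np.array([(px[0]-K[0,2])/K[0,0],(px[1]-K[1,2])/K[1,1]])
    s=u.copy()
    for _ in range(30): s=u/(1+f["k1"]*(s@s))
    R=cv2.Rodrigues(np.array(f["rvec"],float))[0];t=np.array(f["tvec"],float)
    return -R.T@t, R.T@np.array([s[0],s[1],1.])
def atz(f,px,z):
    o,d=ray(f,px);return o+d*(z-o[2])/d[2]
def proj(f,P):
    R=cv2.Rodrigues(np.array(f["rvec"],float))[0];c=R@np.array(P,float)+np.array(f["tvec"],float)
    s=c[:2]/c[2];s=s*(1+f["k1"]*(s@s));K=np.array(f["K"]);return np.array([K[0,0]*s[0]+K[0,2],K[1,1]*s[1]+K[1,2]])
def tri(f,a,g,b):
    o1,d1=ray(f,a);o2,d2=ray(g,b)
    A=np.stack([d1,-d2],1);x=np.linalg.lstsq(A,o2-o1,rcond=None)[0]
    p,q=o1+d1*x[0],o2+d2*x[1];return (p+q)/2,np.linalg.norm(p-q)
def save(f,n,crop=None,scale=1):
    im=f["frame"][:,:,::-1]
    if crop: l,t,w,h=crop; im=im[t:t+h,l:l+w]
    cv2.imwrite("pics/"+n,cv2.resize(im,None,fx=scale,fy=scale,interpolation=cv2.INTER_CUBIC))
E
python3 - <<'E'
from h import *
np.set_printoptions(precision=4,suppress=True)
s=bot.grab_frame("scene");t=bot.grab_frame("top")
save(s,"s1.png",scale=1.4);save(t,"t1.png",scale=1.4)
for n,z in [("blank",0),("press",0),("home",.011),("pad_axis",.0335),("stud_top",.094),("bar_end_a",.074),("bar_end_b",.074),("glue_bottle",0),("spool",0),("paint",0)]:
    for nm,f in (("s",s),("t",t)):
        for m in bot.mark_of(n,f)[:4]: print(n,nm,np.round(m["at"],1),round(m["p"],2),atz(f,m["at"],z))
print(bot.observe())
E
```

```text
pics
blank s [399.5 301.3] 0.66 [ 0.5642 -0.5614  0.    ]
blank s [241.8 254.1] 0.54 [ 0.3956 -0.1135 -0.    ]
blank s [256.5 278.9] 0.47 [ 0.3508 -0.2354  0.    ]
blank s [358.3 308.5] 0.46 [ 0.4635 -0.5072  0.    ]
blank t [413.6 202. ] 0.81 [ 0.5628 -0.5566  0.    ]
blank t [300.5 270.4] 0.79 [ 0.3489 -0.2225  0.    ]
blank t [301.2 229.6] 0.59 [ 0.4697 -0.2221  0.    ]
blank t [398.4 235.1] 0.55 [ 0.4615 -0.5101  0.    ]
press s [247.1 210.4] 0.66 [0.5704 0.0782 0.    ]
press s [233.9 181. ] 0.56 [0.6732 0.2847 0.    ]
press t [199.3 194.2] 0.75 [0.5681 0.0854 0.    ]
press t [190.3 217.9] 0.35 [0.4954 0.1084 0.    ]
home s [221.8 214.8] 0.65 [0.4789 0.0972 0.011 ]
home s [242.9 185.4] 0.61 [0.6626 0.2162 0.011 ]
home t [188.5 222.8] 0.84 [0.4788 0.1111 0.011 ]
pad_axis s [227.1 204.4] 0.56 [0.511  0.1085 0.0335]
pad_axis t [189.9 215.1] 0.93 [0.4981 0.1046 0.0335]
pad_axis t [297.8 229.3] 0.59 [ 0.4653 -0.2106  0.0335]
stud_top s [245.8 188.1] 0.76 [0.5594 0.0655 0.094 ]
stud_top t [191.1 187. ] 0.75 [0.5684 0.0958 0.094 ]
bar_end_a s [245.6 195. ] 0.46 [0.5518 0.0583 0.074 ]
ba
[... 509 characters left out ...]
 0.51 [ 0.44   -0.3732  0.    ]
paint s [230.3 182. ] 0.59 [0.6582 0.2873 0.    ]
paint t [131.  162.6] 0.65 [0.6595 0.2966 0.    ]
paint t [178.9 186.6] 0.49 [0.5896 0.1478 0.    ]
{'clock': 1.1, 'qpos': array([ 1.2598,  0.5214, -0.0363,  1.5995,  0.0212,  1.0211, -0.1128]), 'qd': array([-0.0007, -0.0002,  0.0013,  0.0005, -0.0002, -0.001 ,  0.0007]), 'joint_efforts': array([ -0.0023, -92.6864,   1.9772, -37.0257,   0.0179,   0.0022,
        -0.    ]), 'position': array([ 0.149 , -0.607 ,  0.4047]), 'tool_rot': array([-3.1416,  0.    ,  0.2408]), 'force': array([-0.0478, -0.6111,  0.2139]), 'moment': array([-0.1092, -0.0368, -0.0542]), 'finger_force': 0.0, 'grip_width': 0.08543039837360096}
```

View pics/s1.png

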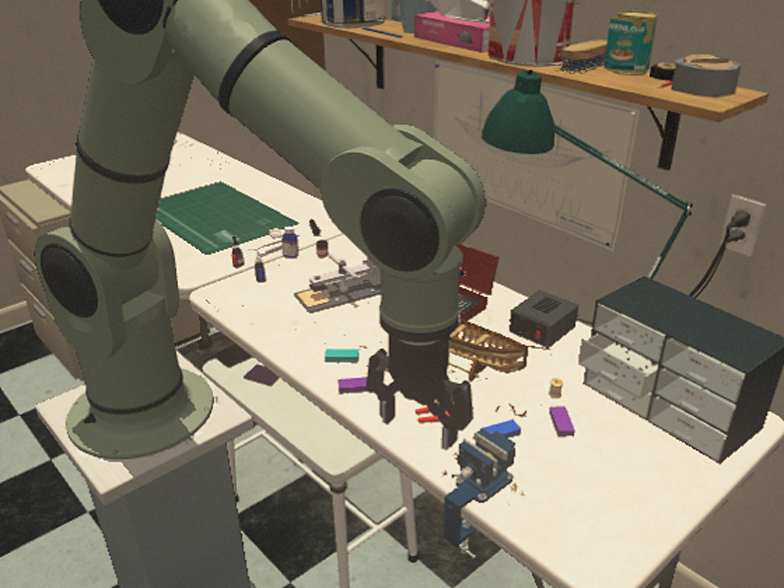

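View pics/t1.png

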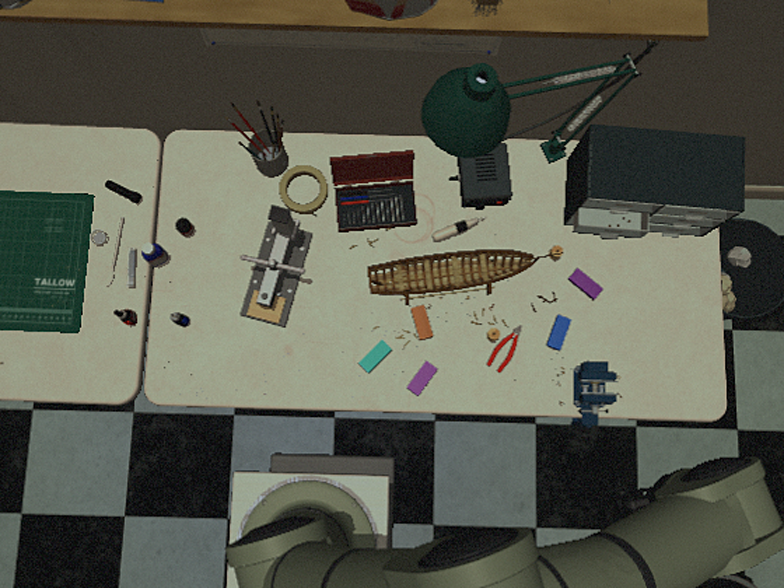

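The top view shows the brown blank at about (301,230) in original pixels, the press with its stud near (192,188), and the spool near (352,240). Turquoise, purple and blue look-alikes lie around the blank. The scene view has the arm in front of the blank.

```bash
python3 - <<'E'
from h import *
np.set_printoptions(precision=4,suppress=True)
fs=[bot.grab_frame("top") for _ in range(4)]
t=dict(fs[-1]); t["frame"]=np.mean([f["frame"] for f in fs],0).astype(np.uint8)
save(t,"t2.png",crop=(160,140,160,115),scale=5)
np.save("t.npy",t["frame"])
for n in ["home","pad_axis","stud_top","press","blank","bar_end_a"]:
    for f in fs:
        print(n,[(np.round(m["at"],1).tolist(),round(m["p"],2)) for m in bot.mark_of(n,f)[:4]])
hsv=cv2.cvtColor(t["frame"],cv2.COLOR_RGB2HSV)
print(hsv[230,301],hsv[222,188])
m=cv2.inRange(hsv,(3,90,60),(18,255,255));m[:, :285]=0;m[:,320:]=0;m[:210]=0;m[250:]=0
c=max(cv2.findContours(m,0,1)[0],key=cv2.contourArea);r=cv2.minAreaRect(c);print(r)
b=cv2.boxPoints(r);w=np.array([atz(t,p,.014) for p in b]);print(w,w.mean(0))
E
```

```text
home [([186.8, 219.1], 0.94), ([190.5, 216.2], 0.54), ([133.5, 162.8], 0.28)]
home [([188.4, 217.8], 0.67)]
home [([187.6, 220.3], 0.94)]
home [([185.2, 220.3], 0.77), ([353.1, 239.9], 0.43)]
pad_axis [([188.0, 214.0], 0.74)]
pad_axis [([189.2, 214.0], 0.65), ([303.1, 226.3], 0.15)]
pad_axis [([191.9, 214.2], 0.76)]
pad_axis [([191.6, 215.0], 0.64)]
stud_top [([193.4, 185.2], 0.91)]
stud_top [([192.5, 185.2], 0.59)]
stud_top [([192.9, 183.7], 0.78), ([132.7, 228.3], 0.44)]
stud_top [([192.0, 186.5], 0.75)]
press [([198.7, 195.2], 0.74)]
press [([199.4, 192.6], 0.83)]
press [([201.8, 195.3], 0.69)]
press [([200.8, 193.9], 0.61)]
blank [([270.0, 258.4], 0.75), ([200.0, 196.3], 0.61), ([297.7, 270.0], 0.54), ([397.0, 236.7], 0.52)]
blank [([299.8, 230.5], 0.73), ([415.3, 201.9], 0.69), ([299.7, 268.9], 0.63), ([394.1, 238.9], 0.59)]
blank [([399.0, 235.9], 0.81), ([415.6, 203.3], 0.75), ([300.8, 231.1], 0.66), ([297.1, 268.5], 0.51)]
blank [([299.9, 270.5], 0.76), ([266.0, 255.4], 0.75), ([302.9, 229.9], 0.69), ([416.6, 202.0], 0.63)]
bar_end_a [([179.2, 187.7], 0.7), ([208.0, 193.5], 0.59)]
bar_end_a [([209.7, 192.0], 0.49), ([179.9, 187.1], 0.46)]
bar_end_a [([207.1, 195.3], 0.69), ([180.7, 186.2], 0.43)]
bar_end_a [([209.6, 193.7], 0.74), ([179.4, 187.3], 0.52)]
[ 13 157 148] [ 21 101 159]
((301.04718017578125, 229.9151153564453), (24.038095474243164, 10.02731990814209), 74.05460357666016)
[[ 0.4963 -0.1964  0.014 ]
 [ 0.5054 -0.2247  0.014 ]
 [ 0.4372 -0.2454  0.014 ]
 [ 0.4283 -0.2173  0.014 ]] [ 0.4668 -0.221   0.014 ]
```

View pics/t2.png

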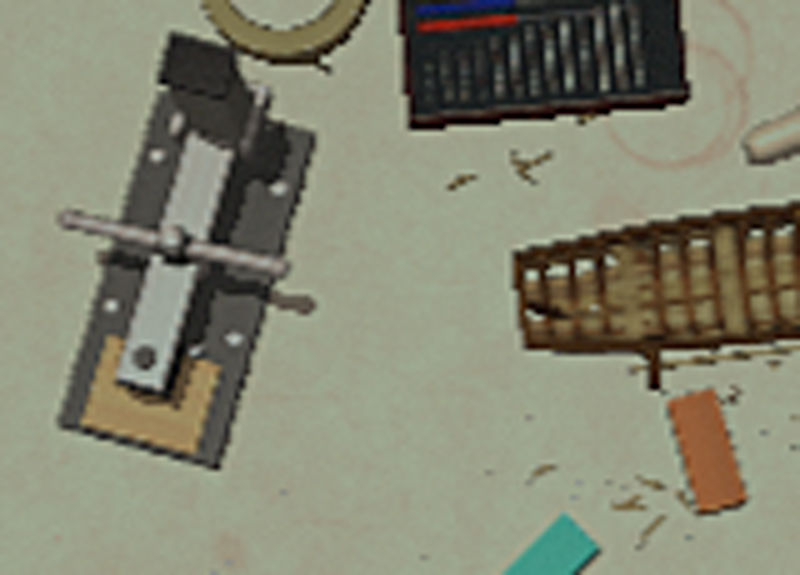

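```bash
cat > fit.py <<'E'
from h import *
from scipy.optimize import least_squares
np.set_printoptions(precision=4,suppress=True)
t=bot.grab_frame("top")
L=lambda p:(np.array(p)+.5)/5-.5+np.array([160,140])
pts=[((60,424),(-.112,.05,.008)),((218,466),(-.112,-.05,.008)),((315,132),(.1,-.05,.008)),((117,380),(-.082,.014,.0575)),((165,392),(-.082,-.014,.0575)),((175,236),(0,0,.094)),((172,33),(.106,.02,.154)),((240,50),(.106,-.02,.154)),((160,82),(.07,.02,.154))]
def W(v,P):
    c,s=np.cos(v[2]),np.sin(v[2]);return np.array([v[0]+c*P[0]-s*P[1],v[1]+s*P[0]+c*P[1],P[2]])
f=lambda v:np.concatenate([proj(t,W(v,P))-L(p) for p,P in pts])
r=least_squares(f,[.568,.09,-.25],loss="soft_l1",x_scale=[.01,.01,.1]);v=r.x
print(v);print(f(v).reshape(-1,2))
np.save("press.npy",v)
a=atz(t,L((68,218)),.0735);b=atz(t,L((285,268)),.0735);print(a,b,np.linalg.norm(a-b),(a+b)/2,"bar yaw rel press y",np.arctan2(*(a-b)[1::-1])-v[2]-np.pi/2)
for n,P in [("home",(-.087,0,.011)),("pad",(-.066,0,.0335)),("stud",(0,0,.094))]: print(n,W(v,P),proj(t,W(v,P)))
E
python3 fit.py
```

```text
[ 0.5686  0.0882 -0.2277]
[[-0.4195  0.7388]
 [ 0.5996  0.8532]
 [ 0.5774  0.1173]
 [-0.0006  0.0383]
 [-0.2095  0.0815]
 [-0.8054  0.2147]
 [ 0.3326 -2.2597]
 [ 0.7413 -2.0865]
 [-0.9167  0.1846]]
[0.5826 0.151  0.0735] [0.557  0.0254 0.0735] 0.1282297101903388 [0.5698 0.0882 0.0735] bar yaw rel press y 0.026370788673865997
home [0.4838 0.1079 0.011 ] [189.6874 221.131 ]
pad [0.5043 0.1031 0.0335] [190.5195 213.0142]
stud [0.5686 0.0882 0.094 ] [193.7946 187.0147]
```

```bash
cat >> h.py <<'E'
v=None
try: v=np.load("press.npy")
except Exception: pass
def W(P,v=None):
    v=np.load("press.npy") if v is None else v
    c,s=np.cos(v[2]),np.sin(v[2]);return np.array([v[0]+c*P[0]-s*P[1],v[1]+s*P[0]+c*P[1],P[2]])
from scipy.spatial.transform import Rotation as Ro
def go(pos,yaw,start=None):
    """total shift (cm, tool axes) and turn from start pose (pos,rpy) to tool-down pose"""
    if start is None:
        o=bot.observe();start=(o["position"],o["tool_rot"])
    R=Ro.from_euler("xyz",start[1]);T=Ro.from_euler("xyz",[np.pi,0,yaw])
    print("shift cm",np.round(R.inv().apply(np.array(pos)-start[0])*100,2),"turn",np.round((R.inv()*T).as_rotvec(),4))
    return (np.array(pos),[np.pi,0,yaw])
E
python3 - <<'E'
from h import *
s=go([.4506,-.226,.30],.298)
s=go([.4506,-.226,.18],.298,s)
E
```

```text
shift cm [ 38.37 -29.81  10.47] turn [-0.      0.     -0.0572]
shift cm [-0. -0. 12.] turn [0. 0. 0.]
```

Emit:
arm_command:
  deltas:
    - [[2.74, -2.13, 0.4], [0, 0, -0.0041], 5]
    - [[2.74, -2.13, 0.4], [0, 0, -0.0041], 5]
    - [[2.74, -2.13, 0.6], [0, 0, -0.0041], 5]
    - [[2.74, -2.13, 0.8], [0, 0, -0.0041], 5]
    - [[2.74, -2.13, 0.8], [0, 0, -0.0041], 5]
    - [[2.74, -2.13, 0.8], [0, 0, -0.0041], 5]
    - [[2.74, -2.13, 0.8], [0, 0, -0.0041], 5]
    - [[2.74, -2.13, 0.8], [0, 0, -0.0041], 5]
    - [[2.74, -2.13, 0.8], [0, 0, -0.0041], 5]
    - [[2.74, -2.13, 0.8], [0, 0, -0.0041], 5]
    - [[2.74, -2.13, 0.8], [0, 0, -0.0041], 5]
    - [[2.74, -2.13, 0.8], [0, 0, -0.0041], 5]
    - [[2.74, -2.13, 0.8], [0, 0, -0.0041], 5]
    - [[2.74, -2.13, 0.8], [0, 0, -0.0041], 5]
    - [[0, 0, 0], [0, 0, 0], 5]
    - [[0, 0, 0], [0, 0, 0], 5]

```text
clock: 4.15
position: [0.4404, -0.2177, 0.3026]
tool_rot: [-3.141, 0.0, 0.3]
force: [-0.4, -0.5, -0.1]
grip_width: 0.0502
finger_force: 0.0
```

```bash
python3 - <<'E'
from h import *
go([.4506,-.226,.182],.298)
print(bot.observe()["qpos"])
s=bot.grab_frame("scene")
for n in ["blank","home","stud_top","pad_axis"]: print(n,[(np.round(m["at"],1).tolist(),round(m["p"],2)) for m in bot.mark_of(n,s)[:4]])
p=np.array([.4668,-.221,0]);d=np.array([np.cos(.298),np.sin(.298),0])*.035;e=np.array([-d[1],d[0],0])*15/35
im=s["frame"].copy()
for i,j in((1,1),(1,-1),(-1,-1),(-1,1)):
    q=proj(s,p+i*d+j*e+[0,0,.014]);cv2.circle(im,(int(q[0]+.5),int(q[1]+.5)),1,(0,255,0),-1)
for P in [(-.112,.05,.008),(-.112,-.05,.008),(0,0,.094),(-.082,.014,.0575),(-.082,-.014,.0575),(.1,-.05,.008)]:
    q=proj(s,W(P));cv2.circle(im,(int(q[0]+.5),int(q[1]+.5)),1,(0,255,0),-1)
s["frame"]=im;save(s,"s2.png",crop=(190,150,160,120),scale=5)
E
```

```text
shift cm [ 0.73  1.1  12.06] turn [-0.0001  0.0003  0.0017]
[ 0.44693722  0.46387525 -0.14079864  2.03310979  0.10380755  0.65146726
 -1.0328722 ]
blank [([254.9, 279.0], 0.62), ([286.0, 260.4], 0.6), ([242.5, 252.2], 0.56), ([400.0, 302.8], 0.55)]
home [([219.8, 214.5], 0.66), ([243.0, 211.8], 0.18)]
stud_top [([237.5, 183.2], 0.7), ([243.0, 187.8], 0.64)]
pad_axis [([224.1, 205.7], 0.91)]
```

View pics/s2.png

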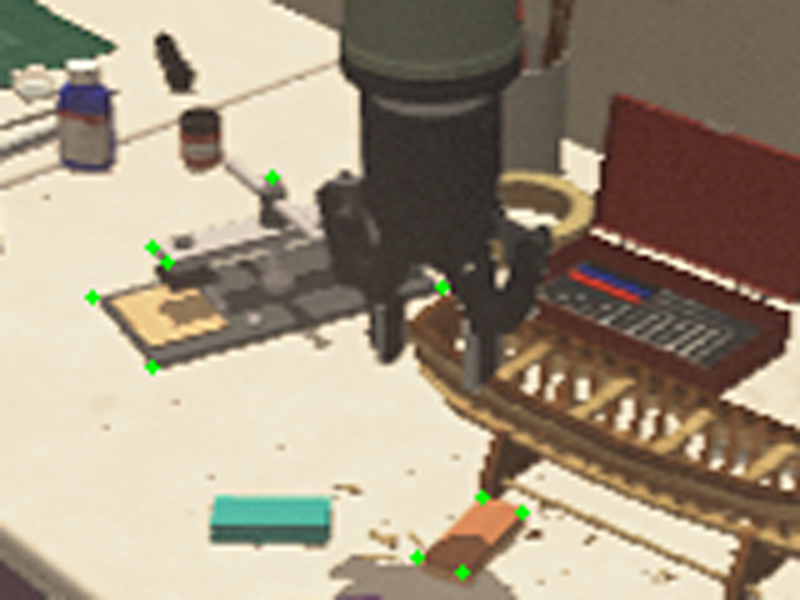

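Overlaid points agree with the picture to about 1–2 px: the press corners near (92,297)/(152,367) and the brown blank near (470,535) of the crop.

Emit:
arm_command:
  deltas:
    - [[0.37, 0.55, 1.5], [0, 0, 0.0017], 5]
    - [[0.36, 0.55, 2.5], [0, 0, 0], 5]
    - [[0, 0, 2.5], [0, 0, 0], 5]
    - [[0, 0, 2.5], [0, 0, 0], 5]
    - [[0, 0, 1.5], [0, 0, 0], 5]
    - [[0, 0, 1.0], [0, 0, 0], 5]
    - [[0, 0, 0.3], [0, 0, 0], 5]
    - [[0, 0, 0], [0, 0, 0], 5]

```text
clock: 5.2
position: [0.4504, -0.2267, 0.1849]
tool_rot: [3.142, -0.0, 0.296]
force: [0.1, -0.6, 0.5]
grip_width: 0.0499
finger_force: 0.0
```

```bash
python3 - <<'E'
from h import *
o=bot.observe();print(o["position"],o["force"])
go([.4506,-.226,.176],.298)
E
```

```text
[ 0.45035672 -0.22666191  0.18486332] [ 0.09155915 -0.63573127  0.47886978]
shift cm [ 0.04 -0.06  0.89] turn [ 0.0001 -0.     -0.0019]
```

Emit:
arm_command:
  deltas:
    - [[0.04, -0.06, 0.4], [0, 0, 0], 4]
    - [[0, 0, 0.4], [0, 0, 0], 4]
    - [[0, 0, 0.1], [0, 0, 0], 4]
    - [[0, 0, 0], [0, 0, 0], 4]

```text
clock: 5.6
position: [0.4506, -0.2257, 0.1757]
tool_rot: [-3.142, 0.0, 0.296]
force: [-0.2, -0.5, -0.2]
grip_width: 0.0402
finger_force: 0.0
```

Emit:
arm_command:
  deltas:
    - [[0, 0, 0], [0, 0, 0], 2.5]
    - [[0, 0, 0], [0, 0, 0], 2.5]
    - [[0, 0, 0], [0, 0, 0], 2.5]
    - [[0, 0, 0], [0, 0, 0], 2.5]
  newtons: 40

```text
clock: 6.0
position: [0.4506, -0.2258, 0.176]
tool_rot: [3.141, -0.0, 0.296]
force: [-1.0, 0.9, 4.8]
grip_width: 0.029
finger_force: 39.9
```

```bash
python3 - <<'E'
from h import *
for _ in range(3):
    s=bot.grab_frame("scene")
    o=bot.observe();print(o["position"],o["force"],o["moment"],o["grip_width"],o["finger_force"])
save(s,"s3.png",crop=(210,190,140,110),scale=5)
E
```

```text
[ 0.45059002 -0.22575275  0.17598685] [-2.03098962  0.56595736  6.34029818] [ 0.1795774   0.26313356 -0.01606669] 0.028588960093232762 39.895899295806885
[ 0.45059884 -0.22573301  0.17597101] [-1.70312921  0.81184579  6.38373738] [0.23052744 0.28580678 0.03378008] 0.028920709322040022 39.89520192146301
[ 0.45060876 -0.22572995  0.1759807 ] [-1.47812403  0.25146608  6.08818052] [0.24390966 0.28738726 0.0188247 ] 0.028945462503290113 39.895877838134766
```

View pics/s3.png

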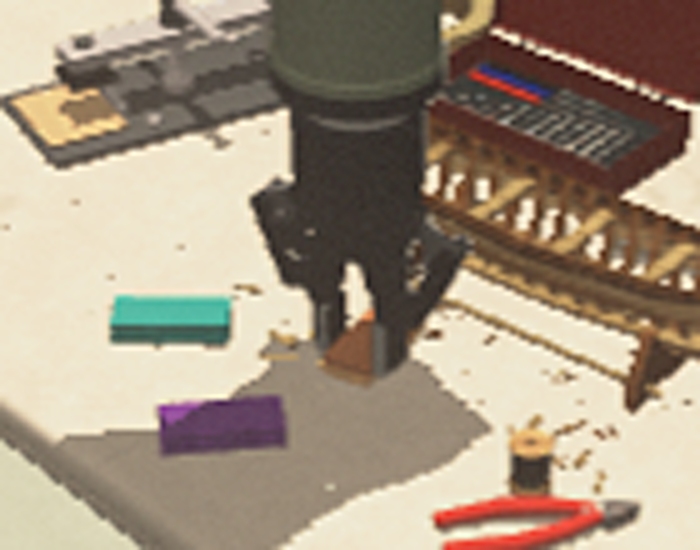

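The blank sits between the fingers near (350,345) of the crop. The spool at (530,460) and the look-alikes have not moved.

```bash
python3 - <<'E'
from h import *
o=bot.observe();y=np.load("press.npy")[2];p=o["position"]
s=go([p[0],p[1],.236],o["tool_rot"][2])
P=W((-.149,0,.236));s=go(P,y,s)
P=W((-.149,0,.1925));s=go(P,y,s)
E
```

```text
shift cm [ 0.  0. -6.] turn [ 0.0001 -0.0002 -0.    ]
shift cm [  7.56 -34.04  -0.  ] turn [-0.     -0.      0.5242]
shift cm [-0.   -0.    4.35] turn [0. 0. 0.]
```

Emit:
arm_command:
  deltas:
    - [[0, 0, -0.2], [0, 0, 0], 2.5]
    - [[0, 0, -0.8], [0, 0, 0], 2.5]
    - [[0, 0, -2], [0, 0, 0], 2.5]
    - [[0, 0, -2], [0, 0, 0], 2.5]
    - [[0, 0, -1], [0, 0, 0], 2.5]

```text
clock: 6.65
position: [0.4508, -0.2259, 0.2375]
tool_rot: [3.14, -0.001, 0.296]
force: [-0.1, -0.2, -0.9]
grip_width: 0.029
finger_force: 39.6
```

Emit:
arm_command:
  deltas:
    - [[0.35, -1.55, 0], [0, 0, 0], 2.5]
    - [[0.55, -2.5, 0], [0, 0, 0], 2.5]
    - [[0.67, -3, 0], [0, 0, 0], 2.5]
    - [[0.67, -3, 0], [0, 0, 0], 2.5]
    - [[0.67, -3, 0], [0, 0, 0], 2.5]
    - [[0.67, -3, 0], [0, 0, 0], 2.5]
    - [[0.67, -3, 0], [0, 0, 0], 2.5]
    - [[0.67, -3, 0], [0, 0, 0], 2.5]
    - [[0.67, -3, 0], [0, 0, 0], 2.5]
    - [[0.67, -3, 0], [0, 0, 0], 2.5]
    - [[0.67, -3, 0], [0, 0, 0], 2.5]
    - [[0.65, -3, 0], [0, 0, 0], 2.5]
    - [[0, 0, 0], [0, 0, 0.1], 2.5]
    - [[0, 0, 0], [0, 0, 0.1], 2.5]
    - [[0, 0, 0], [0, 0, 0.12], 2.5]
    - [[0, 0, 0], [0, 0, 0.12], 2.5]
    - [[0, 0, 0], [0, 0, 0.084], 2.5]
    - [[0, 0, 0], [0, 0, 0], 2.5]

```text
clock: 8.45
position: [0.4235, 0.1222, 0.2358]
tool_rot: [3.142, -0.0, -0.229]
force: [0.6, 0.2, -1.3]
grip_width: 0.0289
finger_force: 39.7
```

```bash
python3 - <<'E'
from h import *
np.set_printoptions(precision=4,suppress=True)
y=np.load("press.npy")[2]
ts=[bot.grab_frame("top") for _ in range(4)];s=bot.grab_frame("scene")
o=bot.observe();print(o["position"],o["tool_rot"],o["force"],o["grip_width"])
go(W((-.149,0,.1925)),y)
a=np.mean([t["frame"] for t in ts],0).astype(np.uint8)
t=ts[-1];t["frame"]=a
im=cv2.resize(a[170:250,165:245],None,fx=5,fy=5,interpolation=cv2.INTER_CUBIC);im2=cv2.resize(s["frame"][170:250,195:275],None,fx=5,fy=5,interpolation=cv2.INTER_CUBIC)
cv2.imwrite("pics/p4.png",np.hstack([im,im2])[:,:,::-1])
E
```

```text
[0.4236 0.122  0.2357] [-3.1415  0.     -0.2259] [ 0.5683 -0.4808 -0.663 ] 0.028855803996298817
shift cm [-0.01  0.02  4.32] turn [-0.0001  0.      0.0018]
```

View pics/p4.png

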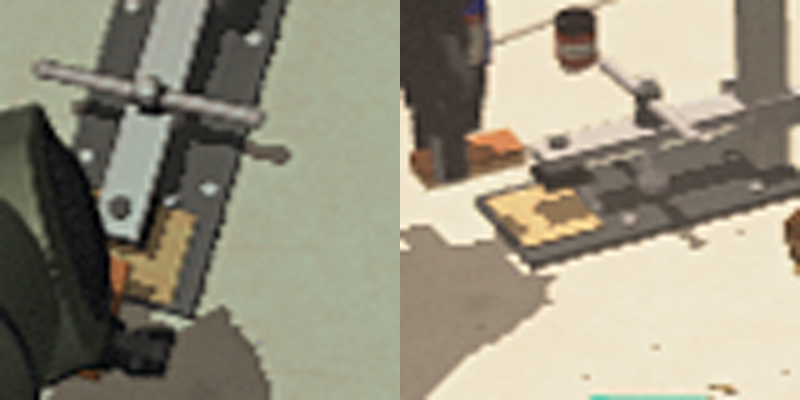

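Emit:
arm_command:
  deltas:
    - [[0, 0, 1.5], [0, 0, 0], 2.5]
    - [[0, 0, 2], [0, 0, 0], 2.5]
    - [[0, 0, 1.0], [0, 0, 0], 2.5]
    - [[0, 0, 0.02], [0, 0, 0], 2.5]
    - [[1, 0, 0], [0, 0, 0], 2.5]
    - [[1, 0, 0], [0, 0, 0], 2.5]
    - [[1, 0, 0], [0, 0, 0], 2.5]
    - [[0.5, 0, 0], [0, 0, 0], 2.5]
    - [[0.3, 0, 0], [0, 0, 0], 2.5]
    - [[0, 0, 0], [0, 0, 0], 2.5]

```text
clock: 9.7
position: [0.4608, 0.1133, 0.1906]
tool_rot: [-3.141, -0.0, -0.228]
force: [-0.4, -0.1, -1.3]
grip_width: 0.029
finger_force: 39.7
```

```bash
cat >> h.py <<'E'
def st(n=3):
    """pose in press frame; force in press axes, averaged over n readings"""
    v=np.load("press.npy");F=[];M=[]
    for i in range(n):
        if i: bot.grab_frame("top")
        o=bot.observe();F.append(o["force"]);M.append(o["moment"])
    R=Ro.from_euler("z",-v[2]);p=R.apply(o["position"]-[v[0],v[1],0])
    print("clk %.2f"%o["clock"],"press-frame mm",np.round(p*1000,2),"yaw rel",np.round(o["tool_rot"][2]-v[2],4),"F",np.round(R.apply(np.mean(F,0)),2),"w",round(o["grip_width"]*1000,1))
    return p,o["tool_rot"][2]-v[2],R.apply(np.mean(F,0))
E
python3 -c "
from h import *
st()"
```

```text
clk 9.80 press-frame mm [-1.1111e+02  1.9000e-01  1.9048e+02] yaw rel 0.0003 F [-0.41  0.18 -1.11] w 28.6
```

Emit:
arm_command:
  deltas:
    - [[0.2, 0, 0], [0, 0, 0], 2.5]
    - [[0.2, 0, 0], [0, 0, 0], 2.5]
    - [[0.1, 0, 0], [0, 0, 0], 2.5]
    - [[0, 0, 0], [0, 0, 0], 2.5]

```text
clock: 10.2
position: [0.4656, 0.1123, 0.1905]
tool_rot: [3.142, -0.0, -0.228]
force: [-0.5, 0.4, -0.9]
grip_width: 0.0288
finger_force: 39.7
```

Emit:
arm_command:
  deltas:
    - [[0, 0, 0.1], [0, 0, 0], 2.5]
    - [[0, 0, 0.1], [0, 0, 0], 2.5]
    - [[0, 0, 0], [0, 0, 0], 2.5]

```text
clock: 10.5
position: [0.4654, 0.1123, 0.1883]
tool_rot: [3.141, 0.0, -0.227]
force: [-0.3, 0.2, -0.8]
grip_width: 0.0291
finger_force: 39.7
```

```bash
python3 -c "
from h import *
st()"
```

```text
clk 10.60 press-frame mm [-105.94    0.2   188.45] yaw rel 0.0002 F [-0.28  0.19 -0.91] w 28.8
```

Now lower until contact with the bed.

Emit:
arm_command:
  deltas:
    - [[0, 0, 0.05], [0, 0, 0], 2.5]
    - [[0, 0, 0.05], [0, 0, 0], 2.5]
    - [[0, 0, 0], [0, 0, 0], 2.5]

```text
clock: 10.9
position: [0.4655, 0.1123, 0.1874]
tool_rot: [3.142, 0.0, -0.228]
force: [-0.0, 0.5, -0.8]
grip_width: 0.0289
finger_force: 39.7
```

Emit:
arm_command:
  deltas:
    - [[0, 0, 0.05], [0, 0, 0], 2.5]
    - [[0, 0, 0], [0, 0, 0], 2.5]

```text
clock: 11.1
position: [0.4655, 0.1123, 0.1872]
tool_rot: [-3.141, -0.0, -0.228]
force: [-2.2, -0.4, 7.3]
grip_width: 0.0289
finger_force: 40.6
```

Emit:
arm_command:
  deltas:
    - [[0, 0, 0.05], [0, 0, 0], 2.5]
    - [[0, 0, 0], [0, 0, 0], 2.5]

```text
clock: 11.3
position: [0.4655, 0.1123, 0.1872]
tool_rot: [-3.141, -0.0, -0.228]
force: [-4.8, 0.0, 20.4]
grip_width: 0.0289
finger_force: 42.2
```

Emit:
arm_command:
  deltas:
    - [[0, 0, -0.07], [0, 0, 0], 2.5]
    - [[0.1, 0, 0], [0, 0, 0], 2.5]
    - [[0.1, 0, 0], [0, 0, 0], 2.5]
    - [[0, 0, 0], [0, 0, 0], 2.5]

```text
clock: 11.7
position: [0.4669, 0.1121, 0.1872]
tool_rot: [3.141, 0.002, -0.227]
force: [-6.6, 2.3, 11.4]
grip_width: 0.0288
finger_force: 41.1
```

Emit:
arm_command:
  deltas:
    - [[0.05, 0, 0], [0, 0, 0], 2.5]
    - [[0, 0, 0], [0, 0, 0], 2.5]

```text
clock: 11.9
position: [0.467, 0.1121, 0.1872]
tool_rot: [3.141, 0.003, -0.227]
force: [-10.3, 3.1, 14.8]
grip_width: 0.029
finger_force: 41.5
```

Emit:
arm_command:
  deltas:
    - [[0.05, 0, 0], [0, 0, 0], 2.5]
    - [[0, 0, 0], [0, 0, 0], 2.5]

```text
clock: 12.1
position: [0.4672, 0.1121, 0.1872]
tool_rot: [3.141, 0.003, -0.227]
force: [-13.1, 5.2, 17.5]
grip_width: 0.0293
finger_force: 41.8
```

```bash
python3 -c "
from h import *
st()"
```

```text
clk 12.20 press-frame mm [-104.2     0.36  187.21] yaw rel 0.001 F [-13.53   1.08  17.4 ] w 28.8
```

Emit:
arm_command:
  deltas:
    - [[-0.08, 0, -0.05], [0, 0, 0], 2.5]
    - [[0, 0, 0], [0, 0, 0], 2.5]
    - [[0, 0, 0], [0, 0, 0], 4.5]
    - [[0, 0, 0], [0, 0, 0], 4.5]
    - [[0, 0, 0], [0, 0, 0], 4.5]
    - [[0, 0, -0.5], [0, 0, 0], 4.5]
    - [[0, 0, -1], [0, 0, 0], 4.5]
    - [[0, 0, -1], [0, 0, 0], 4.5]
    - [[-0.5, 0, -2], [0, 0, 0], 4.5]
    - [[-1.5, 0, -3], [0, 0, 0], 4.5]
    - [[-1.5, 0, -3], [0, 0, 0], 3]
    - [[-1.5, 0, -3], [0, 0, 0], 0]
    - [[0, 0, 0], [0, 0, 0], 0]

```text
clock: 13.5
position: [0.4182, 0.1235, 0.3265]
tool_rot: [-3.138, -0.004, -0.227]
force: [1.0, -0.4, -0.4]
grip_width: 0.0016
finger_force: 0.0
```

```bash
python3 - <<'E'
from h import *
st(1)
ss=[bot.grab_frame("scene") for _ in range(4)]
a=np.mean([t["frame"] for t in ss],0).astype(np.uint8)
s=ss[-1]
im=cv2.resize(a[165:245,195:275],None,fx=7,fy=7,interpolation=cv2.INTER_CUBIC)
for P in [(-.122,.015,.0252),(-.122,-.015,.0252),(-.122,-.015,.0112),(-.052,-.015,.0252)]:
    q=(proj(s,W(P))-[195,165]+.5)*7;cv2.circle(im,(int(q[0]),int(q[1])),2,(0,255,0),-1)
cv2.imwrite("pics/p5.png",im[:,:,::-1])
E
```

```text
clk 13.50 press-frame mm [-154.52    0.43  326.48] yaw rel 0.0009 F [ 1.09 -0.17 -0.42] w 1.6
```

View pics/p5.png

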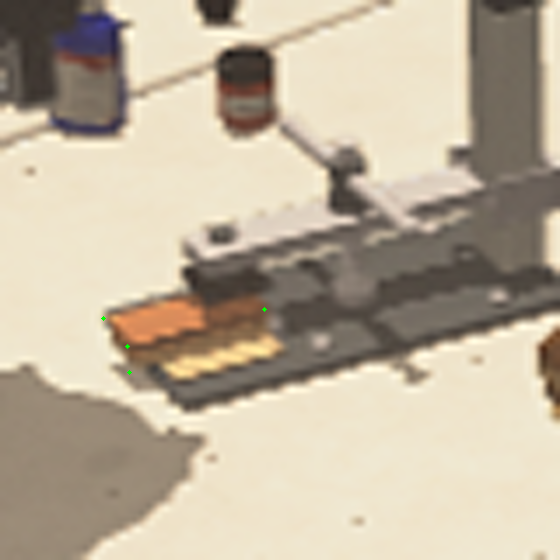

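The crop shows the brown/pale blank lying on the bed under the jaw. Its front corners near (104,318) and (128,346) match the home prediction.

```bash
python3 - <<'E'
from h import *
y=np.load("press.npy")[2]
s=go(W((-.062,0,.236)),y)
E
```

```text
shift cm [9.16 0.01 8.65] turn [0.0001 0.0001 0.0001]
```

Emit:
arm_command:
  deltas:
    - [[1.5, 0, 1], [0, 0, 0], 0]
    - [[2.5, 0, 2], [0, 0, 0], 0]
    - [[2.5, 0, 2], [0, 0, 0], 0]
    - [[1.66, 0, 2], [0, 0, 0], 0]
    - [[1, 0, 1], [0, 0, 0], 0]
    - [[0, 0, 0.65], [0, 0, 0], 0]
    - [[0, 0, 0.1], [0, 0, 0], 0]
    - [[0, 0, 0.1], [0, 0, 0], 0]
    - [[0, 0, 0], [0, 0, 0], 0]

```text
clock: 14.6
position: [0.5078, 0.1028, 0.2348]
tool_rot: [-3.141, -0.0, -0.227]
force: [0.1, 0.6, -0.1]
grip_width: 0.0004
finger_force: 0.0
```

Emit:
arm_command:
  deltas:
    - [[0, 0, 0.1], [0, 0, 0], 0]
    - [[0, 0, 0.1], [0, 0, 0], 0]
    - [[0, 0, 0], [0, 0, 0], 0]

```text
clock: 14.9
position: [0.5081, 0.1026, 0.2323]
tool_rot: [-3.141, -0.0, -0.227]
force: [-0.1, 0.3, 0.0]
grip_width: 0.0002
finger_force: 0.0
```

Emit:
arm_command:
  deltas:
    - [[0, 0, 0.05], [0, 0, 0], 0]
    - [[0, 0, 0.05], [0, 0, 0], 0]
    - [[0, 0, 0], [0, 0, 0], 0]

```text
clock: 15.2
position: [0.5082, 0.1025, 0.2315]
tool_rot: [-3.141, -0.0, -0.228]
force: [-2.6, -0.2, 8.2]
grip_width: -0.0001
finger_force: 4.4
```

Emit:
arm_command:
  deltas:
    - [[0, 0, 0.05], [0, 0, 0], 0]
    - [[0, 0, 0], [0, 0, 0], 0]

```text
clock: 15.4
position: [0.5082, 0.1025, 0.2314]
tool_rot: [-3.141, -0.0, -0.228]
force: [-5.7, -0.5, 21.2]
grip_width: 0.0001
finger_force: 10.1
```

Emit:
arm_command:
  deltas:
    - [[0, 0, 0.05], [0, 0, 0], 0]
    - [[0, 0, 0], [0, 0, 0], 0]

```text
clock: 15.6
position: [0.5082, 0.1025, 0.2314]
tool_rot: [-3.141, -0.0, -0.228]
force: [-8.3, -0.9, 31.3]
grip_width: 0.0001
finger_force: 15.8
```

```bash
python3 - <<'E'
from h import *
st(1);print(bot.observe()["qpos"])
o=bot.observe();p=o["position"];y=o["tool_rot"][2]
s=go([p[0],p[1],.32],y)
s=go(W((.020,-.043,.32)),y,s)
E
```

```text
clk 15.60 press-frame mm [-6.2090e+01  2.1000e-01  2.3136e+02] yaw rel 0.0 F [-7.88 -2.73 31.33] w 0.1
[-0.38179644  0.62329714  0.0928955   2.0102724  -0.11135409  0.51221998
 -2.00766174]
shift cm [ 0.   -0.   -8.86] turn [-0.0005 -0.0003  0.    ]
shift cm [8.21 4.32 0.  ] turn [0. 0. 0.]
```

Emit:
arm_command:
  deltas:
    - [[0, 0, -1], [0, 0, 0], 0]
    - [[0, 0, -2.5], [0, 0, 0], 0]
    - [[0, 0, -2.86], [0, 0, -0.1], 0]
    - [[0, 0, -2.5], [0, 0, -0.1], 0]
    - [[0, 0, 0], [0, 0, -0.14], 0]
    - [[0, 0, 0], [0, 0, -0.14], 0]
    - [[0, 0, 0], [0, 0, -0.14], 0]
    - [[0, 0, 0], [0, 0, -0.14], 0]
    - [[0, 0, 0], [0, 0, -0.14], 0]
    - [[0, 0, 0], [0, 0, -0.14], 0]
    - [[0, 0, 0], [0, 0, -0.14], 0]
    - [[0, 0, 0], [0, 0, -0.14], 0]
    - [[0, 0, 0], [0, 0, -0.14], 0]
    - [[0, 0, 0], [0, 0, -0.14], 0]
    - [[0, 0, 0], [0, 0, -0.14], 0]
    - [[0, 0, 0], [0, 0, -0.14], 0]
    - [[0, 0, 0], [0, 0, -0.14], 0]
    - [[0, 0, 0], [0, 0, -0.14], 0]

```text
clock: 17.4
position: [0.5082, 0.1023, 0.3189]
tool_rot: [3.142, 0.0, 1.938]
force: [0.4, -1.1, -0.8]
grip_width: -0.0001
finger_force: 0.0
```

```bash
python3 - <<'E'
from h import *
st(1)
o=bot.observe();p=o["position"];y=o["tool_rot"][2];y0=np.load("press.npy")[2]
s=go(W((.020,-.043,p[2])),y0+3.168)
E
```

```text
clk 17.40 press-frame mm [-6.2070e+01  1.0000e-01  3.1893e+02] yaw rel 2.1658 F [ 0.66 -0.97 -0.79] w -0.1
shift cm [-8.17  4.38  0.  ] turn [-1.0000e-04  3.0000e-04 -1.0022e+00]
```

Emit:
arm_command:
  deltas:
    - [[-1.5, 0.8, 0], [0, 0, 0], 0]
    - [[-2.5, 1.3, 0], [0, 0, 0], 0]
    - [[-2.5, 1.3, 0], [0, 0, 0], 0]
    - [[-1.67, 0.98, 0], [0, 0, 0], 0]
    - [[0, 0, 0], [0, 0, -0.14], 0]
    - [[0, 0, 0], [0, 0, -0.14], 0]
    - [[0, 0, 0], [0, 0, -0.14], 0]
    - [[0, 0, 0], [0, 0, -0.14], 0]
    - [[0, 0, 0], [0, 0, -0.14], 0]
    - [[0, 0, 0], [0, 0, -0.14], 0]
    - [[0, 0, 0], [0, 0, -0.14], 0]
    - [[0, 0, 0], [0, 0, -0.02], 0]
    - [[0, 0, 0], [0, 0, 0], 0]

```text
clock: 18.7
position: [0.5783, 0.0409, 0.3187]
tool_rot: [-3.142, -0.0, 2.927]
force: [-0.1, -0.6, 0.0]
grip_width: 0.0004
finger_force: 0.0
```

```bash
python3 - <<'E'
from h import *
st(1)
o=bot.observe();p=o["position"];y=o["tool_rot"][2];y0=np.load("press.npy")[2]
s=go(W((.020,-.043,.2365)),y0+3.168)
ts=[bot.grab_frame("top") for _ in range(3)]
a=np.mean([t["frame"] for t in ts],0).astype(np.uint8)
s=bot.grab_frame("scene")
im=cv2.resize(a[150:230,165:245],None,fx=5,fy=5,interpolation=cv2.INTER_CUBIC);im2=cv2.resize(s["frame"][160:240,205:285],None,fx=5,fy=5,interpolation=cv2.INTER_CUBIC)
cv2.imwrite("pics/p6.png",np.hstack([im,im2])[:,:,::-1])
E
```

```text
clk 18.70 press-frame mm [ 20.11 -43.92 318.66] yaw rel 3.155 F [ 0.07 -0.61  0.02] w 0.4
shift cm [0.01 0.09 8.22] turn [-0.     -0.0003 -0.013 ]
```

View pics/p6.png

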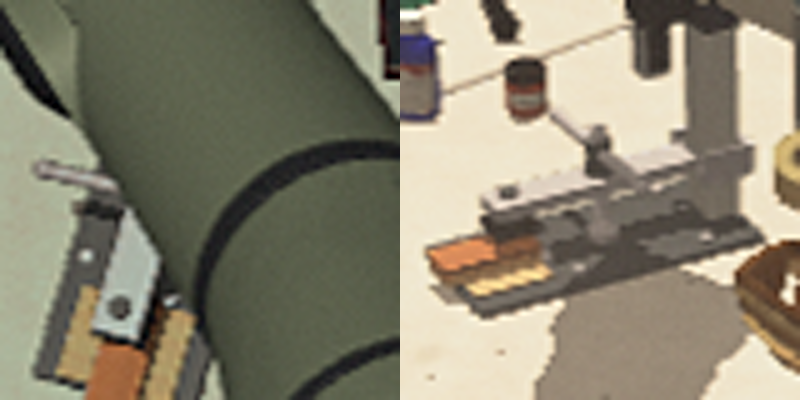

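The blank is in place under the jaw at (120,370) left and (460,255) right. The closed fingers hover at (650,50) on the right, beyond the bar's near end.

Emit:
arm_command:
  deltas:
    - [[0, 0.05, 1.5], [0, 0, -0.013], 0]
    - [[0, 0.04, 2.5], [0, 0, 0], 0]
    - [[0, 0, 1.8], [0, 0, 0], 0]
    - [[0, 0, 0.6], [0, 0, 0], 0]
    - [[0, 0, 0.3], [0, 0, 0], 0]
    - [[0, 0, 0.3], [0, 0, 0], 0]

```text
clock: 19.5
position: [0.5784, 0.0426, 0.2491]
tool_rot: [3.141, 0.001, 2.945]
force: [-0.0, 0.5, -0.1]
grip_width: 0.0003
finger_force: 0.0
```

Emit:
arm_command:
  deltas:
    - [[0, 0, 0.4], [0, 0, 0], 0]
    - [[0, 0, 0.4], [0, 0, 0], 0]
    - [[0, 0, 0.4], [0, 0, 0], 0]
    - [[0, 0, 0], [0, 0, 0], 0]

```text
clock: 19.9
position: [0.5781, 0.0424, 0.2364]
tool_rot: [-3.141, -0.0, 2.945]
force: [0.1, 1.1, -1.1]
grip_width: -0.0
finger_force: 0.0
```

Beside the bar, no contact. Creep in the push direction (tool +x) to touch.

Emit:
arm_command:
  deltas:
    - [[0.1, 0, 0], [0, 0, 0], 0]
    - [[0.1, 0, 0], [0, 0, 0], 0]
    - [[0.1, 0, 0], [0, 0, 0], 0]
    - [[0, 0, 0], [0, 0, 0], 0]

```text
clock: 20.3
position: [0.5756, 0.0429, 0.2371]
tool_rot: [3.141, 0.001, 2.945]
force: [4.8, -0.4, -2.6]
grip_width: -0.0
finger_force: 2.2
```

Emit:
arm_command:
  deltas:
    - [[0.1, 0, 0], [0, 0, 0], 0]
    - [[0.1, 0, 0], [0, 0, 0], 0]
    - [[0, 0, 0], [0, 0, 0], 0]

```text
clock: 20.6
position: [0.5737, 0.0432, 0.237]
tool_rot: [3.141, 0.001, 2.945]
force: [4.7, -2.3, -2.7]
grip_width: -0.0001
finger_force: 2.6
```

```bash
python3 -c "
from h import *
st(2)"
```

```text
clk 20.65 press-frame mm [ 15.11 -42.75 237.03] yaw rel 3.1729 F [ 5.39 -0.24 -2.54] w -0.1
```

Emit:
arm_command:
  deltas:
    - [[0.2, -0.07, 0.01], [0, 0, 0.08], 0]
    - [[0.35, -0.11, 0.013], [0, 0, 0.1], 0]
    - [[0.527, -0.167, 0.019], [0, 0, 0.12], 0]
    - [[0.527, -0.167, 0.019], [0, 0, 0.12], 0]
    - [[0.527, -0.167, 0.019], [0, 0, 0.12], 0]
    - [[0.527, -0.167, 0.019], [0, 0, 0.12], 0]
    - [[0.527, -0.167, 0.019], [0, 0, 0.12], 0]
    - [[0.527, -0.167, 0.019], [0, 0, 0.12], 0]
    - [[0.527, -0.167, 0.019], [0, 0, 0.12], 0]
    - [[0, 0, 0], [0, 0, 0], 0]

```text
clock: 21.65
position: [0.533, 0.0589, 0.2355]
tool_rot: [-3.141, 0.001, 1.923]
force: [-0.8, -1.4, 0.4]
grip_width: -0.0001
finger_force: 0.4
```

```bash
cat >> h.py <<'E'
def bar(L=16.5,n=2,r=43.):
    """bar progress alpha (cw past crosswise, mod pi), tool frame hub position, corrections"""
    p,y,F=st(n);x,yy=p[0]*1000,p[1]*1000
    R=Ro.from_euler("z",y)
    ex=np.array([np.cos(y),np.sin(y)]);ey=np.array([np.sin(y),-np.cos(y)])
    h=np.array([-x*ex[0]-yy*ex[1],-x*ey[0]-yy*ey[1]])
    rho=np.hypot(x,yy);beta=np.arctan2(yy,x) # centre of finger
    lag=np.arcsin(min(1,L/rho))
    al=(-(beta-lag)-np.pi/2)%(2*np.pi)  # cw angle of pushed end from -y (finger lags by asin(L/rho))
    print("hub in tool (mm)",h.round(2),"bar alpha",round(al,3),"yaw alpha",round((np.pi-y)%(2*np.pi),3),"F tool x,y",np.round([F[:2]@ex,F[:2]@ey],2))
    return al
E
python3 -c "
from h import *
bar()"
```

```text
clk 21.70 press-frame mm [-27.85 -36.61 235.41] yaw rel 2.1558 F [-0.19 -0.78  0.57] w 0.0
hub in tool (mm) [15.15 43.44] bar alpha 1.017 yaw alpha 0.986 F tool x,y [-0.54 -0.59]
```

Emit:
arm_command:
  deltas:
    - [[0.35, -0.11, 0.013], [0, 0, 0.08], 0]
    - [[0.527, -0.167, 0.019], [0, 0, 0.12], 0]
    - [[0.527, -0.167, 0.019], [0, 0, 0.12], 0]
    - [[0.527, -0.167, 0.019], [0, 0, 0.12], 0]
    - [[0.527, -0.167, 0.019], [0, 0, 0.12], 0]
    - [[0.527, -0.167, 0.019], [0, 0, 0.12], 0]
    - [[0.527, -0.167, 0.019], [0, 0, 0.12], 0]
    - [[0.527, -0.167, 0.019], [0, 0, 0.12], 0]
    - [[0.527, -0.167, 0.019], [0, 0, 0.12], 0]

```text
clock: 22.6
position: [0.5237, 0.1033, 0.2333]
tool_rot: [-3.14, 0.002, 0.884]
force: [-5.5, -3.4, 2.7]
grip_width: -0.0004
finger_force: 2.7
```

```bash
python3 -c "
from h import *
bar(n=1)"
```

```text
clk 22.60 press-frame mm [-47.17   4.55 233.3 ] yaw rel 1.1118 F [-4.58 -4.59  2.73] w -0.4
hub in tool (mm) [16.82 44.3 ] bar alpha 2.023 yaw alpha 2.03 F tool x,y [-6.15 -2.07]
```

Emit:
arm_command:
  deltas:
    - [[0.527, -0.15, 0.019], [0, 0, 0.12], 0]
    - [[0.527, -0.15, 0.019], [0, 0, 0.12], 0]
    - [[0.527, -0.167, 0.019], [0, 0, 0.12], 0]
    - [[0.527, -0.167, 0.019], [0, 0, 0.12], 0]
    - [[0.527, -0.167, 0.019], [0, 0, 0.12], 0]
    - [[0.527, -0.167, 0.019], [0, 0, 0.12], 0]
    - [[0.527, -0.167, 0.019], [0, 0, 0.12], 0]
    - [[0.527, -0.167, 0.019], [0, 0, 0.12], 0]
    - [[0.527, -0.167, 0.019], [0, 0, 0.12], 0]
    - [[0.43, -0.13, 0.016], [0, 0, 0.1], 0]
    - [[0.35, -0.11, 0.013], [0, 0, 0.08], 0]
    - [[0.26, -0.08, 0.01], [0, 0, 0.06], 0]
    - [[0.17, -0.05, 0.006], [0, 0, 0.04], 0]
    - [[0, 0, 0], [0, 0, 0], 0]

```text
clock: 24.0
position: [0.5727, 0.1353, 0.2309]
tool_rot: [-3.142, 0.002, -0.471]
force: [-3.9, 4.8, 1.1]
grip_width: -0.0002
finger_force: 2.1
```

```bash
python3 - <<'E'
from h import *
bar(n=3)
print(bot.observe()["qpos"])
E
```

```text
clk 24.10 press-frame mm [ -6.74  46.66 230.96] yaw rel -0.2421 F [-4.03  3.86  0.47] w -0.3
hub in tool (mm) [17.73 43.68] bar alpha 3.356 yaw alpha 3.384 F tool x,y [-4.83 -2.78]
[-0.5396737   0.72506193  0.30275046  1.83267172 -0.34198317  0.63692008
 -2.07158055]
```

Emit:
arm_command:
  deltas:
    - [[-0.5, 0, 0], [0, 0, 0], 0]
    - [[-0.8, 0, -0.3], [0, 0, 0], 0]
    - [[0, 0, -2], [0, 0, 0], 0]
    - [[0, 0, -3], [0, 0, 0], 0]
    - [[0, 0, -3], [0, 0, -0.1], 0]
    - [[0, 0, -1], [0, 0, -0.14], 0]
    - [[0, 0, 0], [0, 0, -0.145], 0]
    - [[0, 0, 0], [0, 0, -0.145], 0]
    - [[0, 0, 0], [0, 0, -0.145], 0]
    - [[0, 0, 0], [0, 0, -0.145], 0]
    - [[0, 0, 0], [0, 0, -0.145], 0]
    - [[0, 0, 0], [0, 0, -0.145], 0]
    - [[0, 0, 0], [0, 0, -0.145], 0]
    - [[0, 0, 0], [0, 0, -0.145], 0]
    - [[0, 0, 0], [0, 0, -0.145], 0]
    - [[0, 0, 0], [0, 0, -0.145], 0]
    - [[0, 0, 0], [0, 0, -0.145], 0]
    - [[0, 0, 0], [0, 0, -0.145], 0]
    - [[0, 0, 0], [0, 0, -0.145], 0]
    - [[0, 0, 0], [0, 0, -0.145], 0]

```text
clock: 26.1
position: [0.5609, 0.1404, 0.3246]
tool_rot: [3.142, 0.0, 1.803]
force: [0.5, -1.0, 0.5]
grip_width: 0.0003
finger_force: 0.0
```

```bash
python3 - <<'E'
from h import *
st(1)
o=bot.observe();p=o["position"];y0=np.load("press.npy")[2]
s=go(W((.0114,-.0465,p[2])),y0+2.928)
E
```

```text
clk 26.10 press-frame mm [-19.26  49.12 324.63] yaw rel 2.0307 F [ 0.72 -0.83  0.46] w 0.3
shift cm [-9.93 -1.5   0.  ] turn [-1.000e-04  3.000e-04 -8.973e-01]
```

Emit:
arm_command:
  deltas:
    - [[-1.5, -0.3, 0], [0, 0, 0], 0]
    - [[-2.5, -0.4, 0], [0, 0, 0], 0]
    - [[-2.5, -0.4, 0], [0, 0, 0], 0]
    - [[-2.4, -0.3, 0], [0, 0, 0], 0]
    - [[-1.03, -0.1, 0], [0, 0, 0], 0]
    - [[0, 0, 0], [0, 0, -0.14], 0]
    - [[0, 0, 0], [0, 0, -0.14], 0]
    - [[0, 0, 0], [0, 0, -0.14], 0]
    - [[0, 0, 0], [0, 0, -0.14], 0]
    - [[0, 0, 0], [0, 0, -0.14], 0]
    - [[0, 0, 0], [0, 0, -0.14], 0]
    - [[0, 0, 0], [0, 0, -0.057], 0]
    - [[0, 0, 0], [0, 0, 0], 0]

```text
clock: 27.4
position: [0.5687, 0.04, 0.3244]
tool_rot: [-3.142, -0.0, 2.692]
force: [-0.2, -0.3, -0.5]
grip_width: -0.0003
finger_force: 0.0
```

```bash
python3 - <<'E'
from h import *
st(1)
o=bot.observe();p=o["position"];y0=np.load("press.npy")[2]
s=go(W((.0114,-.0465,.2315)),y0+2.928)
E
```

```text
clk 27.40 press-frame mm [ 10.97 -46.92 324.4 ] yaw rel 2.9196 F [-0.15 -0.37 -0.51] w -0.3
shift cm [-0.03  0.05  9.29] turn [-0.     -0.0003 -0.0084]
```

Emit:
arm_command:
  deltas:
    - [[0, 0.05, 1.5], [0, 0, -0.008], 0]
    - [[0, 0, 2.5], [0, 0, 0], 0]
    - [[0, 0, 2.5], [0, 0, 0], 0]
    - [[0, 0, 1.2], [0, 0, 0], 0]
    - [[0, 0, 0.5], [0, 0, 0], 0]
    - [[0, 0, 0.5], [0, 0, 0], 0]
    - [[0, 0, 0.4], [0, 0, 0], 0]
    - [[0, 0, 0.2], [0, 0, 0], 0]
    - [[0, 0, 0], [0, 0, 0], 0]

```text
clock: 28.3
position: [0.5692, 0.0406, 0.2316]
tool_rot: [3.141, 0.0, 2.7]
force: [1.4, 0.6, 0.7]
grip_width: -0.0001
finger_force: 0.0
```

Emit:
arm_command:
  deltas:
    - [[0.1, 0, 0], [0, 0, 0], 0]
    - [[0.1, 0, 0], [0, 0, 0], 0]
    - [[0.1, 0, 0], [0, 0, 0], 0]
    - [[0, 0, 0], [0, 0, 0], 0]

```text
clock: 28.7
position: [0.5663, 0.0419, 0.2316]
tool_rot: [3.142, 0.0, 2.701]
force: [-0.2, 0.7, 0.4]
grip_width: -0.0
finger_force: 0.0
```

```bash
python3 - <<'E'
from h import *
bar(n=1)
E
```

```text
clk 28.70 press-frame mm [  8.25 -45.61 231.58] yaw rel 2.9283 F [-0.37  0.6   0.45] w -0.0
hub in tool (mm) [17.72 42.83] bar alpha 0.185 yaw alpha 0.213 F tool x,y [0.49 0.51]
```

Emit:
arm_command:
  deltas:
    - [[0.06, 0, 0], [0, 0, 0], 0]
    - [[0.06, 0, 0], [0, 0, 0], 0]
    - [[0, 0, 0], [0, 0, 0], 0]

```text
clock: 29.0
position: [0.5654, 0.0424, 0.2315]
tool_rot: [3.141, 0.0, 2.7]
force: [0.1, 0.3, -0.1]
grip_width: 0.0002
finger_force: 0.2
```

Emit:
arm_command:
  deltas:
    - [[0.06, 0, 0], [0, 0, 0], 0]
    - [[0.06, 0, 0], [0, 0, 0], 0]
    - [[0, 0, 0], [0, 0, 0], 0]

```text
clock: 29.3
position: [0.5646, 0.0426, 0.2316]
tool_rot: [3.141, 0.001, 2.7]
force: [4.5, -2.1, -1.1]
grip_width: -0.0002
finger_force: 2.4
```

```bash
python3 - <<'E'
from h import *
bar(n=2)
E
```

```text
clk 29.35 press-frame mm [  6.39 -45.31 231.54] yaw rel 2.9279 F [ 4.98 -1.21 -1.38] w -0.0
hub in tool (mm) [15.85 42.93] bar alpha 0.229 yaw alpha 0.214 F tool x,y [-5.12 -0.13]
```

Emit:
arm_command:
  deltas:
    - [[0.3, -0.09, 0.011], [0, 0, 0.07], 0]
    - [[0.43, -0.13, 0.016], [0, 0, 0.1], 0]
    - [[0.527, -0.167, 0.019], [0, 0, 0.12], 0]
    - [[0.527, -0.167, 0.019], [0, 0, 0.12], 0]
    - [[0.527, -0.167, 0.019], [0, 0, 0.12], 0]
    - [[0.527, -0.167, 0.019], [0, 0, 0.12], 0]
    - [[0.527, -0.167, 0.019], [0, 0, 0.12], 0]
    - [[0.43, -0.13, 0.016], [0, 0, 0.1], 0]
    - [[0.35, -0.11, 0.013], [0, 0, 0.08], 0]
    - [[0.26, -0.085, 0.01], [0, 0, 0.06], 0]
    - [[0.26, -0.085, 0.01], [0, 0, 0.06], 0]
    - [[0.26, -0.085, 0.01], [0, 0, 0.06], 0]
    - [[0.26, -0.085, 0.01], [0, 0, 0.06], 0]

```text
clock: 30.65
position: [0.5239, 0.0746, 0.2294]
tool_rot: [-3.14, 0.001, 1.507]
force: [-2.9, -4.7, 1.5]
grip_width: 0.0002
finger_force: 2.6
```

```bash
python3 - <<'E'
from h import *
bar(n=2)
E
```

```text
clk 30.70 press-frame mm [-40.63 -22.87 229.4 ] yaw rel 1.7316 F [-1.41 -5.21  2.19] w -0.3
hub in tool (mm) [16.07 43.77] bar alpha 1.42 yaw alpha 1.41 F tool x,y [-4.92 -2.22]
```

Emit:
arm_command:
  deltas:
    - [[0.265, -0.085, 0.01], [0, 0, 0.06], 0]
    - [[0.265, -0.085, 0.01], [0, 0, 0.06], 0]
    - [[0.265, -0.085, 0.01], [0, 0, 0.06], 0]
    - [[0.265, -0.085, 0.01], [0, 0, 0.06], 0]

```text
clock: 31.1
position: [0.522, 0.0856, 0.2289]
tool_rot: [-3.14, 0.001, 1.268]
force: [-3.7, -4.1, 2.2]
grip_width: -0.0002
finger_force: 2.7
```

```bash
python3 -c "
from h import *
bar(n=3)"
```

```text
clk 31.20 press-frame mm [-44.85 -12.58 228.92] yaw rel 1.4967 F [-2.33 -3.66  1.85] w 0.0
hub in tool (mm) [15.87 43.8 ] bar alpha 1.659 yaw alpha 1.645 F tool x,y [-3.82 -2.05]
```

Emit:
arm_command:
  deltas:
    - [[0.265, -0.085, 0.01], [0, 0, 0.06], 0]
    - [[0.265, -0.085, 0.01], [0, 0, 0.06], 0]
    - [[0.265, -0.085, 0.01], [0, 0, 0.06], 0]
    - [[0.265, -0.085, 0.01], [0, 0, 0.06], 0]

```text
clock: 31.6
position: [0.5228, 0.0969, 0.2284]
tool_rot: [-3.14, 0.002, 1.029]
force: [-4.9, -3.9, 0.7]
grip_width: 0.0003
finger_force: 2.7
```

```bash
python3 -c "
from h import *
bar(n=3)"
```

```text
clk 31.70 press-frame mm [-46.54  -1.48 228.42] yaw rel 1.2572 F [-3.   -3.68  0.71] w -0.1
hub in tool (mm) [15.76 43.82] bar alpha 1.901 yaw alpha 1.884 F tool x,y [-4.43 -1.72]
```

Emit:
arm_command:
  deltas:
    - [[0.265, -0.085, 0.01], [0, 0, 0.06], 0]
    - [[0.265, -0.085, 0.01], [0, 0, 0.06], 0]
    - [[0.265, -0.085, 0.01], [0, 0, 0.06], 0]
    - [[0.265, -0.085, 0.01], [0, 0, 0.06], 0]

```text
clock: 32.1
position: [0.5263, 0.1075, 0.228]
tool_rot: [-3.14, 0.002, 0.789]
force: [-6.2, -2.1, 2.3]
grip_width: 0.0
finger_force: 2.9
```

```bash
python3 -c "
from h import *
bar(n=3)"
```

```text
clk 32.20 press-frame mm [-45.5    9.67 228.02] yaw rel 1.0175 F [-4.16 -2.95  1.64] w -0.0
hub in tool (mm) [15.68 43.79] bar alpha 2.143 yaw alpha 2.124 F tool x,y [-4.7  -1.99]
```

Emit:
arm_command:
  deltas:
    - [[0.265, -0.085, 0.01], [0, 0, 0.06], 0]
    - [[0.265, -0.085, 0.01], [0, 0, 0.06], 0]
    - [[0.265, -0.085, 0.01], [0, 0, 0.06], 0]
    - [[0.265, -0.085, 0.01], [0, 0, 0.06], 0]

```text
clock: 32.6
position: [0.5321, 0.1172, 0.2276]
tool_rot: [-3.14, 0.002, 0.549]
force: [-7.8, -0.5, 2.8]
grip_width: -0.0002
finger_force: 3.2
```

```bash
python3 -c "
from h import *
bar(n=3)"
```

```text
clk 32.70 press-frame mm [-41.94  20.27 227.57] yaw rel 0.7777 F [-5.67 -2.38  1.77] w -0.2
hub in tool (mm) [15.66 43.87] bar alpha 2.383 yaw alpha 2.364 F tool x,y [-5.71 -2.28]
```

Emit:
arm_command:
  deltas:
    - [[0.265, -0.085, 0.01], [0, 0, 0.06], 0]
    - [[0.265, -0.085, 0.01], [0, 0, 0.06], 0]
    - [[0.265, -0.085, 0.01], [0, 0, 0.06], 0]
    - [[0.265, -0.085, 0.01], [0, 0, 0.06], 0]

```text
clock: 33.1
position: [0.54, 0.1252, 0.2272]
tool_rot: [-3.14, 0.003, 0.31]
force: [-8.4, 1.3, 2.6]
grip_width: -0.0003
finger_force: 3.5
```

```bash
python3 -c "
from h import *
bar(n=3)"
```

```text
clk 33.20 press-frame mm [-36.    29.81 227.15] yaw rel 0.5379 F [-6.63 -0.49  2.54] w 0.1
hub in tool (mm) [15.64 44.05] bar alpha 2.623 yaw alpha 2.604 F tool x,y [-5.95 -2.98]
```

Emit:
arm_command:
  deltas:
    - [[0.265, -0.085, 0.01], [0, 0, 0.06], 0]
    - [[0.265, -0.085, 0.01], [0, 0, 0.06], 0]
    - [[0.265, -0.085, 0.01], [0, 0, 0.06], 0]
    - [[0.265, -0.085, 0.01], [0, 0, 0.06], 0]

```text
clock: 33.6
position: [0.5496, 0.1311, 0.2267]
tool_rot: [-3.141, 0.003, 0.07]
force: [-7.4, 2.8, 2.7]
grip_width: -0.0
finger_force: 3.7
```

```bash
python3 -c "
from h import *
bar(n=3)"
```

```text
clk 33.70 press-frame mm [-27.96  37.64 226.74] yaw rel 0.298 F [-6.74  0.62  1.8 ] w -0.2
hub in tool (mm) [15.67 44.19] bar alpha 2.862 yaw alpha 2.844 F tool x,y [-6.26 -2.57]
```

Emit:
arm_command:
  deltas:
    - [[0.265, -0.085, 0.01], [0, 0, 0.06], 0]
    - [[0.265, -0.085, 0.01], [0, 0, 0.06], 0]
    - [[0.265, -0.085, 0.01], [0, 0, 0.06], 0]
    - [[0.265, -0.085, 0.01], [0, 0, 0.06], 0]

```text
clock: 34.1
position: [0.5603, 0.1346, 0.2263]
tool_rot: [-3.141, 0.003, -0.17]
force: [-7.5, 4.3, 2.3]
grip_width: -0.0001
finger_force: 4.0
```

```bash
python3 -c "
from h import *
bar(n=3)"
```

```text
clk 34.20 press-frame mm [-18.31  43.32 226.32] yaw rel 0.0582 F [-7.    2.19  2.09] w -0.0
hub in tool (mm) [15.76 44.31] bar alpha 3.1 yaw alpha 3.083 F tool x,y [-6.86 -2.6 ]
```

Emit:
arm_command:
  deltas:
    - [[0.265, -0.085, 0.01], [0, 0, 0.06], 0]
    - [[0.265, -0.085, 0.01], [0, 0, 0.06], 0]
    - [[0.265, -0.085, 0.01], [0, 0, 0.06], 0]
    - [[0.265, -0.085, 0.01], [0, 0, 0.06], 0]

```text
clock: 34.6
position: [0.5715, 0.1354, 0.226]
tool_rot: [-3.141, 0.003, -0.41]
force: [-7.3, 6.6, 3.4]
grip_width: -0.0002
finger_force: 4.3
```

```bash
python3 -c "
from h import *
bar(n=3)"
```

```text
clk 34.70 press-frame mm [ -7.63  46.59 225.91] yaw rel -0.1817 F [-7.12  3.81  2.91] w 0.2
hub in tool (mm) [15.92 44.45] bar alpha 3.336 yaw alpha 3.323 F tool x,y [-7.69 -2.46]
```

Emit:
arm_command:
  deltas:
    - [[-0.3, 0, 0], [0, 0, 0], 0]
    - [[-0.8, 0, 0], [0, 0, 0], 0]
    - [[-0.5, 0, -1], [0, 0, 0], 0]
    - [[0, 0, -2.5], [0, 0, 0], 0]
    - [[0, 0, -3.5], [0, 0, 0], 0]
    - [[-2, 0, -3.5], [0, 0, 0], 0]
    - [[-3, 0, -3.5], [0, 0, 0], 0]
    - [[-3, 0, -3], [0, 0, 0], 0]
    - [[-1, 0, 0], [0, 0, 0], 0]
    - [[0, 0, 0], [0, 0, 0], 0]

```text
clock: 35.7
position: [0.4738, 0.1772, 0.3972]
tool_rot: [-3.14, 0.0, -0.407]
force: [0.3, -0.6, -0.8]
grip_width: -0.0003
finger_force: 0.0
```

```bash
python3 - <<'E'
from h import *
st(1)
ts=[bot.grab_frame("top") for _ in range(3)]
a=np.mean([t["frame"] for t in ts],0).astype(np.uint8)
ss=[bot.grab_frame("scene") for _ in range(3)];b=np.mean([t["frame"] for t in ss],0).astype(np.uint8)
im=cv2.resize(a[150:250,115:215],None,fx=4,fy=4,interpolation=cv2.INTER_CUBIC);im2=cv2.resize(b[155:255,185:285],None,fx=4,fy=4,interpolation=cv2.INTER_CUBIC)
cv2.imwrite("pics/p7.png",np.hstack([im,im2])[:,:,::-1])
E
```

```text
clk 35.70 press-frame mm [-112.43   65.28  397.16] yaw rel -0.1794 F [ 0.46 -0.47 -0.76] w -0.3
```

View pics/p7.png

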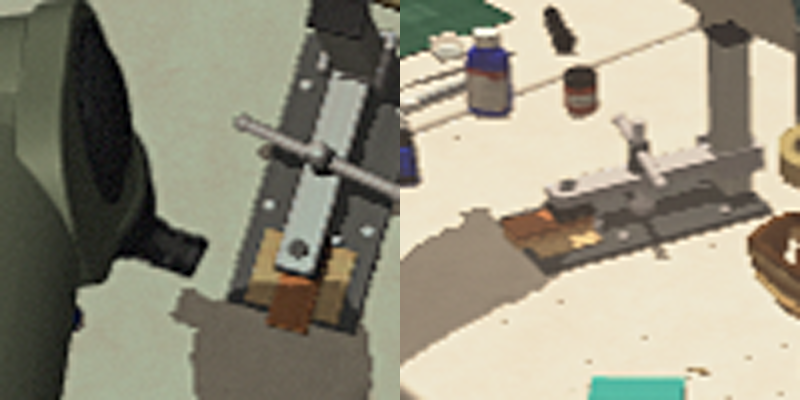

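The jaw is down on the blank, which is still straight at (293,303) left and (540,230) right. The bar is free, and the bottle and paint pot are standing, so I am handing it in.

```bash
python3 -c "
from workcell import bot
print(bot.job_done())"
```

```text
the job is handed in; nothing more can be done
None
```

The blank lies home against the end stop and the jaw is screwed down about a quarter turn past the bite I felt (estimated 1.4–1.6 rad). The bar is released and the job was handed in at about 36 s. The bottle and paint pot stood undisturbed in the last picture, and the spool was never approached after the pick-up; no verdict came back.

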